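# Tuck a flashing strip under the lapped shingles of a roof sample and hold it down

### The arm

A 6-joint arm with a two-finger parallel gripper is mounted at the origin on a cart in front of the work surface, level with it; the furniture and walls round the work are solid. World frame = base frame: x ahead of the robot, y to its left, z up, the work surface at z = 0. Lengths are in m, angles in rad, forces in N, time in s.
With the tool pointing down it reaches from about 0.325 to 0.9 m from the base axis. Payload 6.1 kg.
Tool frame: the origin (TCP) lies at the very end of the fingers, on their centre line; the grasp point (between the pads) lies 19 mm behind it; z points along the fingers, y is the line along which they close (so a half turn about z gives the same grasp; the last joint's range is limited). The gripper opens to 87 mm and grips with 3 to 60 N. Pads are 19 mm wide; open, the fingers measure 117 mm over their backs; the gripper's body (75 mm by 190 mm) begins 51 mm behind the grasp point.
Start: joints at [-1.37, 0.22, 1.526, -0, 1.395, -0.126], TCP at [0.201, -0.592, 0.223] pointing down, gripper open.
Joint ranges: [-2.98, 2.98], [-0.91, 2.08], [0.09, 2.57], [-1.24, 4.39], [0.2, 2.65], [-2.68, 2.68]. Speed limits (rad/s): [2.57, 2.57, 3.01, 3.14, 3.14, 3.14].

### API

Orientations are given as a 3x3 rotation matrix whose columns are the frame's x, y, z axes.
In Python, from rig import sensors, vision, arm gives the robot as it stands.
- The arm moves only by the shell command python3 -m handwheel 'ROWS' [FORCE]. ROWS is a JSON object of lists of equal length, an entry for each row: "hand": the finger opening in cm, from 0 to 8.7; "dp": the shift along the tool's x, y, z in cm, a list of three; "rotation": the turn, a rotation vector about the tool's x, y, z in degrees, a list of three. A call has 1 to 10 rows; each row is the pose to reach, as a shift and turn from the pose commanded when the call began, along the tool's axes at that moment; what a row does not reach only later rows make up. A row lasts 1/10 s, in which the tool goes at most 50 mm and 8.59 degrees, less where a joint would pass 70% of its speed; a pose out of reach is approached as far as the arm can. A call with a gripper value outside its range is refused whole. The fingers move at their own pace and stop on an object; FORCE is the grip in N (left out, the last holds). Time passes only in rows, so rows that repeat a pose let the fingers close. It gives the time, the measured TCP pose, the force, the opening and the grip force at its end, in the units of the state.
- sensors.get_state(): the state, without advancing time (a new reading comes with each control period).
- vision.capture(name): name is "side" or "top"; returns a dict with "pixels" (400x640x3 uint8, red, green, blue), "camera_matrix" (3x3 intrinsics, pixels), "dist_coeffs" ([k1, k2, p1, p2, k3] as OpenCV has them; the pictures are not rectified), "eye" and "orientation" of the camera in the world. Camera axes: x right, y up, looking along -z (the intrinsics and any distortion apply to the point x, -y, -z); pixel columns grow to the right and rows downward; lengths in m; the calibration is good to about 2 mm. A picture is of the moment at which its call begins. There is no depth.
- arm.hand_in(): hands the job in; it is judged then, once.
The state is a dict: "time": time; "qpos": joint angles; "qvel": joint speeds; "joint_torque": joint torques, N m; "tool_pos": TCP position; "eef_rot": TCP orientation; "contact_force": force on the tool from outside, world axes, zero at the start; "wrist_torque": the same for the moment, N m; "finger_gap": finger opening in m; "gripper_force": force on a finger pad.
Only numpy, scipy, OpenCV 4.12 (cv2) and the standard library are available. Lean on these libraries where they do the work, as an engineer would, in place of code of your own. Each camera call takes 0.05 s, during which the arm holds its last target. There are 200 camera calls.

### The job

Pick up the aluminium flashing strip by its upstand and lay it flat on the bare front part of the roof sample board, clear of the shingles, with its left end flush against the raised side board. Then slide it up the board, still flush, so that its front edge tucks under the lapped shingles without lifting them, until it stops fully home against the batten beneath them. Finish while still gripping the strip and pressing it firmly flat onto the board: do not let go, and leave the other things on the table alone.

Things in the scene. Friction and masses are not known exactly. Their poses are not given: they have to be found in the camera images.
- flashing: Loose aluminium flashing strip, about 0.1 to 0.2 kg: a flat leaf 75 mm (x) by 150 mm (y) and 4 mm thick, with an upright wall (upstand) 8 mm thick along its whole near (-x) edge, rising to 32 mm above the underside. Origin: centre of the leaf's underside; +x points from the upstand to the plain front edge that is to be tucked, +y to its left end, z up. It starts lying flat on the table, leaf down.
- upstand (a point): Where to grip the strip from above: middle of the upstand, 33.5 mm behind (-x) the strip's origin and 18 mm above the underside; it is 8 mm thick along the strip's x and free for 14 mm above and 14 mm below this point.
- lead_edge (a point): Middle of the strip's plain front edge, on its underside (37.5 mm ahead of the strip's origin in +x).
- left_end (a point): Middle of the strip's left end, on its underside (75 mm from the strip's origin in +y).
- roof_board: Plywood deck of the roof sample, fixed to the table; it lies level, 200 mm (x) by 210 mm (y, with the side board). Origin: centre of its top face, 18 mm above the table; +x points up the roof (away from the robot, more or less), +y to the left, z up. Bare from x = -100 to x = +20 mm; the shingles cover the part beyond. Along its left edge stands the side board, 12 mm thick, whose inner face is the plane y = +93 mm and whose top is 26 mm above the deck; the right side is open.
- side_face (a point): Point on the inner face of the side board at deck height, at x = 0, y = +93 mm of the roof board.
- stop_mid (a point): Middle of the near face of the hidden batten on the deck under the shingles, at x = +48 mm of the roof board: the strip's front edge stops here, 28 mm under the shingles. The batten is 6.5 mm high and parallel to the board's y.
- shingle_edge (a point): Middle of the lower edge of the lapped shingles, on their underside: at x = +20 mm of the roof board and 7 mm above the deck, so the 4 mm leaf passes below with 3 mm to spare.
- shingles (a joint): Lift of the lapped course of three wooden shingles (9 mm thick, 184 mm wide together, 76 mm from the hinge to the lower edge, 0.12 kg). They turn as one about their upper edge, 96 mm up the board; 0 = lying down as they start, it grows when the lower edge is lifted, in rad; they fall back by their own weight.
- staple_box_0: Bystander: loose card box of staples, 36x58x19 mm. Origin: centre of its underside.
- spring_clamp_0: Bystander: loose plastic spring clamp, 58x111x21 mm. Origin: centre of its underside.
- ball_pen: Bystander: loose ball pen, 145 mm long, 9 mm high. Origin: centre of its underside.

How it is judged:
By the outcome, as a careful person would: the job done as asked, in the order asked, and still so for the second after the job is handed in, while the arm keeps its last pose, push and grip.
It also fails if it takes over 40 s, if anything falls off the work surface, if the arm or the gripper's body presses on something with over 40 N, if the wrist force passes 120 N, or if a joint passes its speed limit or range.

## Working session

There is one attempt and no reset: what is moved stays moved. The work goes in short steps, Python scripts to look and compute and a shell command to move; the robot and the scene stay as the last step left them, time stands still between calls to the robot, and variables do not carry over. Pictures are saved under pics/ and viewed, at most 10 in all, crops included, and the job is handed in when it is done.

```bash
mkdir -p pics
python3 - <<'E'
from rig import sensors, vision
import cv2, numpy as np
for n in("top","side"):
    c=vision.capture(n); cv2.imwrite(f"pics/{n}0.png",c["pixels"][:,:,::-1]); print(n,c["camera_matrix"],c["dist_coeffs"],c["eye"],c["orientation"])
s=sensors.get_state();print(s["time"],s["tool_pos"],np.round(s["eef_rot"],3),s["finger_gap"])
E
```

```text
top [[509.645715     0.         317.87954668]
 [  0.         509.645715   198.25815223]
 [  0.           0.           1.        ]] [0.05193225 0.         0.         0.         0.        ] [0.24078808 0.16728961 1.52491677] [[ 1.19636134e-02  9.81371519e-01 -1.91746742e-01]
 [-9.99923762e-01  1.23276916e-02  7.05848296e-04]
 [ 3.05649411e-03  1.91723679e-01  9.81444185e-01]]
side [[415.27349336   0.         311.42002012]
 [  0.         415.27349336 197.24746857]
 [  0.           0.           1.        ]] [-0.05910614  0.          0.          0.          0.        ] [0.27802758 1.00028595 0.74818524] [[-0.96319091  0.17293024 -0.20581156]
 [-0.268661   -0.59307001  0.75900543]
 [ 0.00919433  0.78636067  0.61769925]]
0.1 [ 0.20051477 -0.59135689  0.22151274] [[ 0.947  0.321 -0.   ]
 [ 0.321 -0.947  0.002]
 [ 0.    -0.002 -1.   ]] 0.0869238824949355
```

View pics/top0.png

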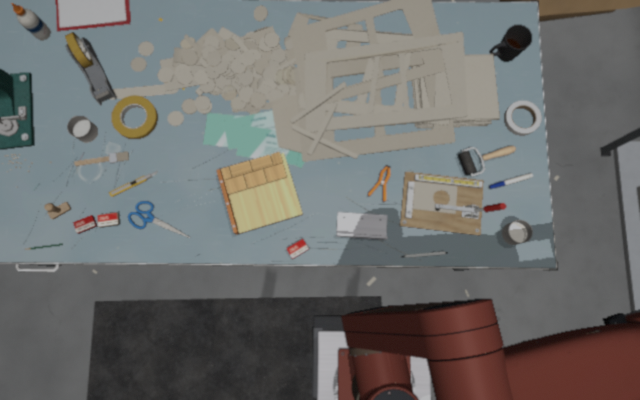

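View pics/side0.png

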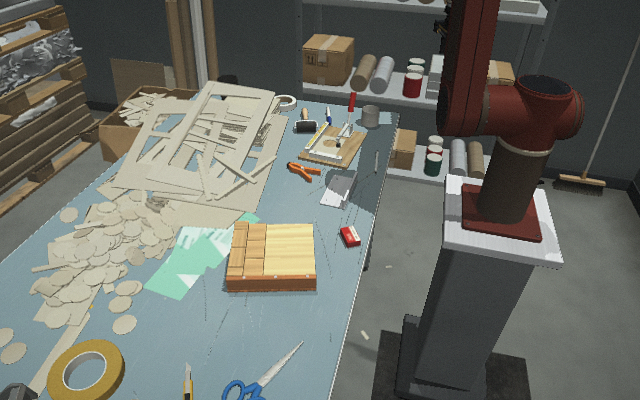

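The board is around top pixel (260,193) and side (272,256). The strip is around top (361,225) and side (338,188). I'll enlarge both.

Run:
```python
import cv2, numpy as np
a=cv2.imread("pics/top0.png")
c1=cv2.resize(a[140:250,205:315],None,fx=5,fy=5,interpolation=cv2.INTER_CUBIC)
c2=cv2.resize(a[195:250,325:395],None,fx=7,fy=7,interpolation=cv2.INTER_CUBIC)[:385]
cv2.imwrite("pics/b1.png",c1)
b=cv2.imread("pics/side0.png")
s1=cv2.resize(b[212:300,215:330],None,fx=5,fy=5,interpolation=cv2.INTER_CUBIC)
s2=cv2.resize(b[160:215,310:365],None,fx=5,fy=5,interpolation=cv2.INTER_CUBIC)
cv2.imwrite("pics/b2.png",s1)
m=np.zeros((600,500,3),np.uint8); m[:385,:490]=c2; 
m2=np.zeros((600,300,3),np.uint8); m2[:275,:275]=s2
cv2.imwrite("pics/b3.png",np.hstack([m,m2]))
```

```text
(no output)
```

View pics/b1.png

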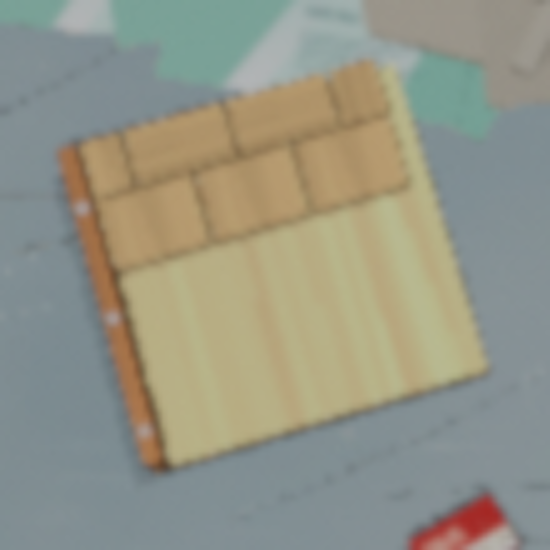

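View pics/b3.png

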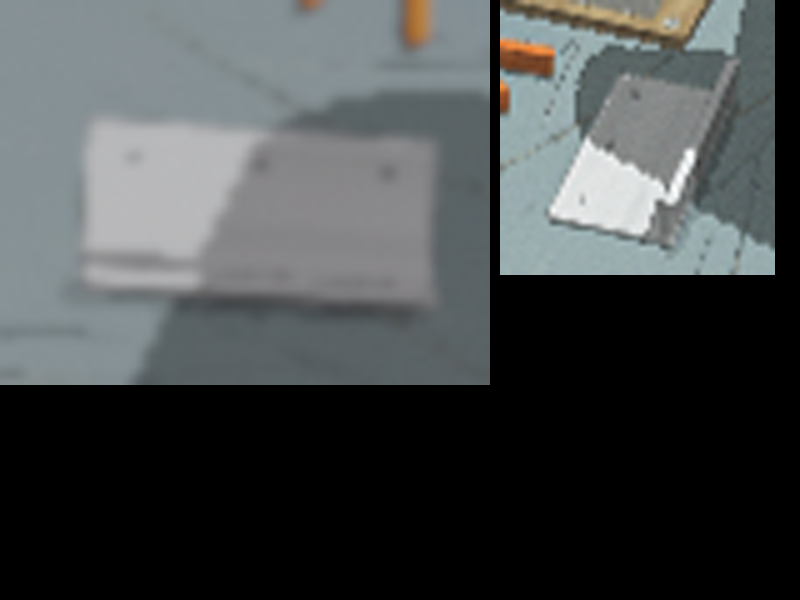

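View pics/b2.png

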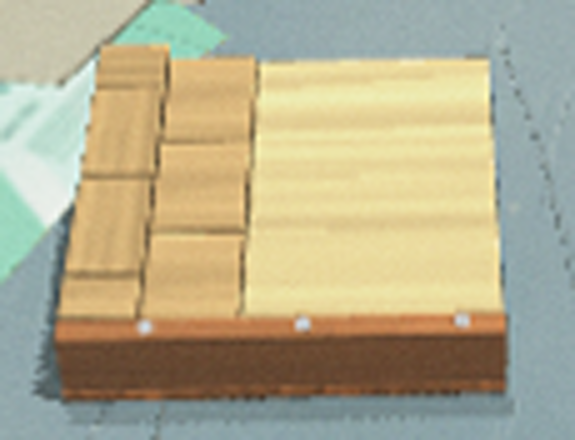

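The top crop shows the deck corners at about (488,372), (393,65) and (166,468). The side crop gives the side board corners. The strip's corners in the top crop are (90,122), (436,142), (433,303) and (85,287). Next step is to fit the planar poses from both views.

```bash
cat > h.py <<'E'
import numpy as np, cv2
from scipy.optimize import least_squares
from scipy.spatial.transform import Rotation as R
def cams():
    from rig import vision
    return {n:vision.capture(n) for n in("top","side")}
def proj(c,P):
    M=np.array(c["orientation"])@np.diag([1,-1,-1]); 
    rv=cv2.Rodrigues(M.T)[0]; t=-M.T@np.array(c["eye"])
    return cv2.projectPoints(np.array(P,float),rv,t,np.array(c["camera_matrix"]),np.array(c["dist_coeffs"]))[0][:,0]
def fit(C,obs,z0,x0):
    # obs: (cam,(X,Y,Z)mm,(u,v))
    def f(p):
        r=[]
        for n,P,uv in obs:
            P=np.array(P)/1000; w=[*(R.from_euler('z',p[2]).as_matrix()[:2,:2]@P[:2]+p[:2]),P[2]+z0]
            r+=list(proj(C[n],[w])[0]-uv)
        return np.array(r)
    s=least_squares(f,x0,loss='soft_l1'); return s.x,f(s.x).reshape(-1,2)
def px(u,v,f,o): return ((u+.5)/f-.5+o[0],(v+.5)/f-.5+o[1])
E
python3 - <<'E'
from h import *
C=cams()
T=lambda u,v:px(u,v,5,(205,140)); S=lambda u,v:px(u,v,5,(215,212))
ob=[("top",(-100,-105,0),T(488,372)),("top",(100,-105,0),T(393,65)),("top",(-100,93,0),T(168,468)),("top",(100,105,26),T(60,148)),("top",(-100,105,26),T(143,463)),
("side",(-100,105,-18),S(505,390)),("side",(-100,105,26),S(506,333)),("side",(100,105,26),S(57,340)),("side",(100,105,-18),S(63,398)),("side",(-100,-105,0),S(489,60)),("side",(-100,93,26),S(504,316))]
b,r=fit(C,ob,.018,[.55,.3,.2]); print(b,np.degrees(b[2]),r.round(1).tolist())
T=lambda u,v:px(u,v,7,(325,195)); S=lambda u,v:px(u,v,5,(310,160))
ob=[("top",(37.5,75,4),T(90,122)),("top",(37.5,-75,4),T(436,142)),("top",(-37.5,75,32),T(85,287)),("top",(-37.5,-75,32),T(433,303)),
("side",(37.5,75,4),S(52,217)),("side",(37.5,-75,4),S(122,76)),("side",(-37.5,-75,32),S(238,60)),("side",(-37.5,75,0),S(172,245))]
s,r=fit(C,ob,0,[.5,0,0]); print(s,np.degrees(s[2]),r.round(1).tolist())
np.save("pose.npy",[b,s])
g=s[:2]+R.from_euler('z',s[2]).as_matrix()[:2,0]*-.0335
print("grasp",g)
E
```

```text
[0.55163452 0.34053157 0.30021718] 17.201177087941915 [[0.6, -0.2], [1.4, -0.6], [0.5, -0.7], [-0.2, -0.5], [0.2, 0.4], [0.1, 1.8], [0.2, 0.3], [-1.1, 0.1], [0.1, 1.4], [0.5, 0.1], [0.4, -0.4]]
[ 0.45614652  0.03335242 -0.0441942 ] -2.5321410629156205 [[-0.0, -0.2], [0.2, -0.3], [-0.2, -0.2], [1.2, 0.4], [-0.7, 0.3], [-0.5, -0.1], [0.5, 0.1], [0.7, 1.2]]
grasp [0.42267923 0.03483244]
```

The strip grasp point is (0.423, 0.035) and the strip's yaw is -2.5°. The board sits at (0.552, 0.341) with yaw 17.2°. I'll approach with tool x at yaw 87.5°.

```bash
python3 -m handwheel '{"hand":[5,5,5,5,5,5,5,5,5,5],"dp":[[2.5,-3.1,0],[5,-6.2,0],[7.5,-9.3,0],[10,-12.4,0],[12.5,-15.5,0],[15,-18.6,0],[17.5,-21.7,0],[20,-24.8,0],[22.5,-27.9,0],[25,-31,0]],"rotation":[[0,0,-7],[0,0,-14],[0,0,-21],[0,0,-28],[0,0,-35],[0,0,-42],[0,0,-49],[0,0,-56],[0,0,-63],[0,0,-69]]}' 20
cat > st.py <<'E'
from h import *
from rig import sensors
import sys
s=sensors.get_state(); Rm=np.array(s["eef_rot"]); p=np.array(s["tool_pos"])
print("t",round(s["time"],2),"p",p.round(4),"yaw",np.degrees(np.arctan2(Rm[1,0],Rm[0,0])).round(2),"z",Rm[:,2].round(4),"F",np.round(s["contact_force"],1),"M",np.round(s["wrist_torque"],2),"gap",round(s["finger_gap"],4),"g",round(float(np.max(s["gripper_force"])),1))
if len(sys.argv)>3:
    t=np.array(sys.argv[1:4],float); print("dp cm",(Rm.T@(t-p)*100).round(2))
E
python3 st.py 0.4227 0.0348 0.10
```

```text
time: 1.2
tool_pos: [0.3381, -0.2166, 0.2226]
eef_rot: [[0.035, 0.999, 0.0], [0.999, -0.035, -0.0], [-0.0, 0.0, -1.0]]
contact_force: [1.9, -0.8, -0.2]
finger_gap: 0.05
gripper_force: 0.0
t 1.2 p [ 0.3381 -0.2166  0.2226] yaw 87.97 z [ 4.e-04 -3.e-04 -1.e+00] F [ 1.9 -0.8 -0.2] M [ 0.   -0.13  0.07] gap 0.05 g 0.0
dp cm [25.42  7.56 12.25]
```

```bash
python3 -m handwheel '{"hand":[5,5,5,5,5,5,5,5],"dp":[[4.2,1.3,1.5],[8.5,2.5,3],[12.7,3.8,5],[17,5,7],[21.2,6.3,9],[25.4,7.6,12.2],[25.4,7.6,14],[25.4,7.6,15]],"rotation":[[0,0,0.5],[0,0,0.5],[0,0,0.5],[0,0,0.5],[0,0,0.5],[0,0,0.5],[0,0,0.5],[0,0,0.5]]}' 20
python3 st.py 0.4227 0.0348 0.007
python3 - <<'E'
from h import *
C=cams()
o=[]
for n in C:
    u,v=proj(C[n],[[.4227,.0348,.03]])[0].astype(int); a=C[n]["pixels"][v-35:v+35,u-45:u+45,::-1]
    o.append(cv2.resize(a,None,fx=6,fy=6,interpolation=cv2.INTER_CUBIC)[:300*2,:400])
    print(n,u-45,v-35)
cv2.imwrite("pics/g1.png",np.hstack(o))
E
```

```text
time: 2.0
tool_pos: [0.4223, 0.0342, 0.0704]
eef_rot: [[0.045, 0.999, -0.004], [0.999, -0.045, 0.0], [0.0, -0.004, -1.0]]
contact_force: [-0.5, -0.5, -0.2]
finger_gap: 0.0498
gripper_force: 0.0
t 2.0 p [0.4223 0.0342 0.0704] yaw 87.41 z [-3.6e-03  4.0e-04 -1.0e+00] F [-0.5 -0.5 -0.2] M [-0.01 -0.12  0.04] gap 0.0498 g 0.0
dp cm [0.06 0.06 6.34]
top 317 200
side 305 150
```

View pics/g1.png

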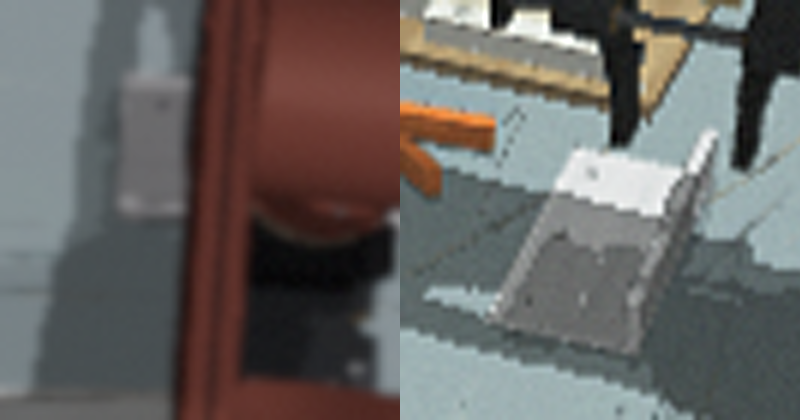

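The side view shows the fingers, with tips near crop (620,140) and (745,165), straddling the upstand line from (710,135) to (640,345). I'll descend and close.

```bash
python3 -m handwheel '{"hand":[5,5,5,4,2,0,0,0,0,0],"dp":[[0,0,3],[0,0,5.5],[0,0.1,6.2],[0,0.1,6.2],[0,0.1,6.2],[0,0.1,6.2],[0,0.1,6.2],[0,0.1,6.2],[0,0.1,6.2],[0,0.1,6.2]],"rotation":[[0,0,0],[0,0,0],[0,0,0],[0,0,0],[0,0,0],[0,0,0],[0,0,0],[0,0,0],[0,0,0],[0,0,0]]}' 45
python3 st.py
```

```text
time: 3.1
tool_pos: [0.4251, 0.0327, 0.0109]
eef_rot: [[0.048, 0.999, 0.0], [0.999, -0.048, -0.0], [-0.0, 0.0, -1.0]]
contact_force: [-1.3, -0.2, 3.0]
finger_gap: 0.0075
gripper_force: 45.0
t 3.1 p [0.4251 0.0327 0.0109] yaw 87.23 z [ 4.e-04 -1.e-04 -1.e+00] F [-1.3 -0.2  3. ] M [0.06 0.03 0.01] gap 0.0075 g 45.0
```

Gripped, but shallow: the TCP is 11 mm up. I'll reopen slightly, go 4 mm deeper and close again.

```bash
python3 -m handwheel '{"hand":[2,2,2,2,0,0,0,0,0],"dp":[[0,0,0],[0,0,0.2],[0,0,0.4],[0,0,0.4],[0,0,0.4],[0,0,0.4],[0,0,0.4],[0,0,0.4],[0,0,0.4]],"rotation":[[0,0,0],[0,0,0],[0,0,0],[0,0,0],[0,0,0],[0,0,0],[0,0,0],[0,0,0],[0,0,0]]}' 50
python3 st.py
```

```text
time: 4.0
tool_pos: [0.4249, 0.0327, 0.0065]
eef_rot: [[0.048, 0.999, 0.0], [0.999, -0.048, -0.0], [-0.0, 0.0, -1.0]]
contact_force: [-0.3, 0.1, -1.7]
finger_gap: 0.0076
gripper_force: 50.0
t 4.0 p [0.4249 0.0327 0.0065] yaw 87.22 z [ 1.e-04 -0.e+00 -1.e+00] F [-0.3  0.1 -1.7] M [ 0.   -0.17  0.06] gap 0.0076 g 50.0
```

```bash
cat > tgt.py <<'E'
from h import *
import sys
b=np.load("pose.npy")[0]; q=np.array(sys.argv[1:3],float)/1000
print((b[:2]+R.from_euler('z',b[2]).as_matrix()[:2,:2]@q).round(4))
E
python3 tgt.py -66 8
python3 -m handwheel '{"hand":[0,0,0,0],"dp":[[0,0,-2],[0,0,-5],[0,0,-8],[0,0,-8]],"rotation":[[0,0,0],[0,0,0],[0,0,0],[0,0,0]]}' 50
python3 st.py $(python3 tgt.py -66 8|tr -d '[]') 0.08
```

```text
[0.4862 0.3287]
time: 4.4
tool_pos: [0.4281, 0.0324, 0.0904]
eef_rot: [[0.048, 0.999, 0.008], [0.999, -0.048, -0.001], [-0.0, 0.008, -1.0]]
contact_force: [1.8, -1.0, -1.7]
finger_gap: 0.0078
gripper_force: 50.0
t 4.4 p [0.4281 0.0324 0.0904] yaw 87.23 z [ 7.5e-03 -8.0e-04 -1.0e+00] F [ 1.8 -1.  -1.7] M [ 0.02 -0.08 -0.01] gap 0.0078 g 50.0
dp cm [29.88  4.36  1.07]
```

```bash
python3 -m handwheel '{"hand":[0,0,0,0,0,0,0,0,0,0],"dp":[[3,0.5,0],[6.5,1,0],[10.5,1.5,0],[14.5,2,0],[18.5,2.7,0],[22.5,3.3,0.3],[26.5,3.9,0.6],[29,4.4,1],[29.9,4.4,1],[29.9,4.4,1]],"rotation":[[0,0,-2],[0,0,-5],[0,0,-8],[0,0,-11],[0,0,-14],[0,0,-17],[0,0,-20],[0,0,-20],[0,0,-20],[0,0,-20]]}' 50
python3 st.py
python3 - <<'E'
from h import *
C=cams()
o=[]
for n,w in(("top",(55,38)),("side",(65,50))):
    u,v=proj(C[n],[[.51,.34,.05]])[0].astype(int); a=C[n]["pixels"][v-w[1]:v+w[1],u-w[0]:u+w[0],::-1]
    cv2.imwrite(f"pics/p_{n}.png",cv2.resize(a,None,fx=6,fy=6,interpolation=cv2.INTER_CUBIC))
    print(n,u-w[0],v-w[1])
E
```

```text
time: 5.4
tool_pos: [0.4822, 0.3295, 0.075]
eef_rot: [[-0.298, 0.955, -0.002], [0.955, 0.298, -0.001], [-0.0, -0.003, -1.0]]
contact_force: [0.0, -0.3, -1.7]
finger_gap: 0.0076
gripper_force: 50.0
t 5.4 p [0.4822 0.3295 0.075 ] yaw 107.31 z [-0.0023 -0.0012 -1.    ] F [ 0.  -0.3 -1.7] M [-0.07 -0.06  0.03] gap 0.0076 g 50.0
top 203 165
side 224 196
```

View pics/p_side.png

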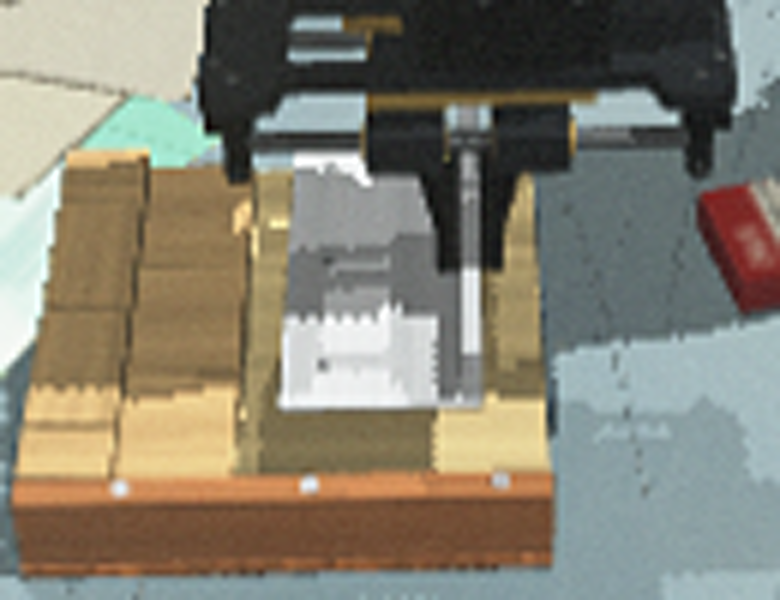

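Side crop: the strip's left end runs from the front corner (280,407) to the near bottom corner (481,405). The side board's top outer near corner is about (553,499) and its inner top edge is at row ~474. The strip looks parallel and level, roughly 1 cm clear. I'll compare these with the predicted projections.

Run:
```python
from h import *
from rig import sensors
C=cams(); b,_=np.load("pose.npy")
s=sensors.get_state();p=np.array(s["tool_pos"]);Rm=np.array(s["eef_rot"])
yaw=np.arctan2(Rm[1,0],Rm[0,0])-np.pi/2
S=lambda u,v:px(u,v,6,(224,196)); z0=p[2]-.0065
d=R.from_euler('z',yaw).as_matrix()[:2,:2]
x0=[*(p[:2]+d@[.0335,.002]),yaw]
obs=[("side",(37.5,75,0),S(280,408)),("side",(-37.5,75,0),S(481,405))]
f,r=fit(C,obs,z0,x0)
print("strip fit",f,np.degrees(f[2]),"prior",x0,"rel tcp mm",(d.T@(f[:2]-p[:2])*1000).round(1))
crop=lambda uv:((uv-np.array([224,196])+.5)*6-.5).round(0)
B=lambda P:[*(b[:2]+R.from_euler('z',b[2]).as_matrix()[:2,:2]@(np.array(P[:2])/1000)),P[2]/1000+.018]
for P in [(-100,105,26),(100,105,26),(-100,93,26),(100,93,26),(-100,105,-18),(100,105,-18),(20,-91,16),(20,91,16)]: print(P,crop(proj(C["side"],[B(P)])[0]))
# strip in board frame
D=R.from_euler('z',b[2]).as_matrix()[:2,:2]
print("TCP board mm",(D.T@(p[:2]-b[:2])*1000).round(1),"strip origin",(D.T@(f[:2]-b[:2])*1000).round(1), "prior", (D.T@(np.array(x0[:2])-b[:2])*1000).round(1))
```

```text
strip fit [0.51464128 0.33688314 0.30133817] 17.265405500251997 prior [np.float64(0.5145226326696174), np.float64(0.3396455368679286), np.float64(0.2994652066879222)] rel tcp mm [32.8 -0.7]
(-100, 105, 26) [555. 498.]
(100, 105, 26) [  8. 505.]
(-100, 93, 26) [554. 473.]
(100, 93, 26) [ 12. 480.]
(-100, 105, -18) [553. 575.]
(100, 105, -18) [ 23. 582.]
(20, -91, 16) [258. 166.]
(20, 91, 16) [231. 491.]
TCP board mm [-69.2   8.2] strip origin [-36.4   7.5] prior [-35.7  10.1]
```

View pics/p_top.png

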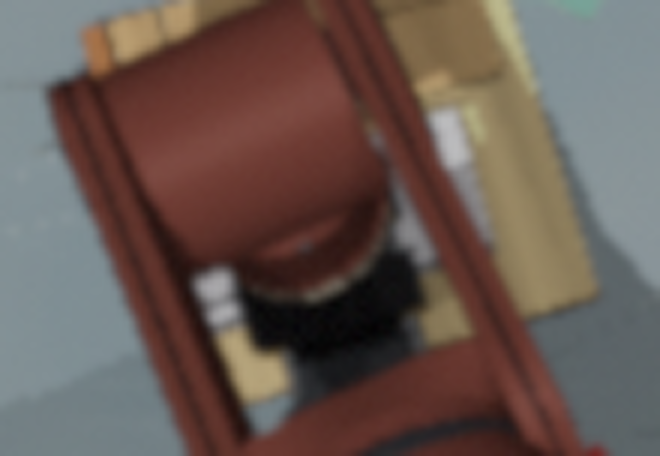

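The strip is about 9 mm from the side board and its front edge is about 18 mm clear of the shingles. I'll lower it onto the deck; tool x is board +y and tool y is board +x.

```bash
python3 -m handwheel '{"hand":[0,0,0,0,0,0,0],"dp":[[0,0,1.5],[0.1,0,3],[0.3,0,4.2],[0.3,0,4.7],[0.3,0,4.9],[0.3,0,5],[0.3,0,5]],"rotation":[[0,0,0],[0,0,0],[0,0,0],[0,0,0],[0,0,0],[0,0,0],[0,0,0]]}' 55
python3 st.py
```

```text
time: 6.3
tool_pos: [0.4828, 0.3322, 0.0269]
eef_rot: [[-0.296, 0.955, 0.001], [0.955, 0.296, 0.0], [0.0, 0.001, -1.0]]
contact_force: [-0.3, 0.2, -1.8]
finger_gap: 0.0077
gripper_force: 55.0
t 6.3 p [0.4828 0.3322 0.0269] yaw 107.23 z [ 6.e-04  3.e-04 -1.e+00] F [-0.3  0.2 -1.8] M [-0.01 -0.06  0.  ] gap 0.0077 g 55.0
```

```bash
python3 -m handwheel '{"hand":[0,0,0,0,0],"dp":[[0,0,0.1],[0,0,0.2],[0,0,0.25],[0,0,0.3],[0,0,0.3]],"rotation":[[0,0,0],[0,0,0],[0,0,0],[0,0,0],[0,0,0]]}' 55
python3 st.py
```

```text
time: 6.8
tool_pos: [0.4827, 0.3322, 0.0246]
eef_rot: [[-0.296, 0.955, 0.0], [0.955, 0.296, 0.0], [0.0, 0.0, -1.0]]
contact_force: [-2.6, -1.0, 5.1]
finger_gap: 0.0075
gripper_force: 55.0
t 6.8 p [0.4827 0.3322 0.0246] yaw 107.23 z [ 5.e-04  2.e-04 -1.e+00] F [-2.6 -1.   5.1] M [-0.2   0.33  0.01] gap 0.0075 g 55.0
```

On the deck with about 7 N. Now slide left until it touches the side board.

```bash
python3 -m handwheel '{"hand":[0,0,0,0,0,0],"dp":[[0.1,0,0],[0.2,0,0],[0.3,0,0],[0.4,0,0],[0.5,0,0],[0.5,0,0]],"rotation":[[0,0,0],[0,0,0],[0,0,0],[0,0,0],[0,0,0],[0,0,0]]}' 55
python3 st.py|tail -1
python3 -m handwheel '{"hand":[0,0,0,0],"dp":[[0.05,0,0],[0.1,0,0],[0.15,0,0],[0.15,0,0]],"rotation":[[0,0,0],[0,0,0],[0,0,0],[0,0,0]]}' 55
python3 st.py|tail -1
```

```text
time: 7.4
tool_pos: [0.4825, 0.3358, 0.0246]
eef_rot: [[-0.296, 0.955, 0.002], [0.955, 0.296, -0.002], [-0.002, 0.002, -1.0]]
contact_force: [2.0, -6.9, 5.4]
finger_gap: 0.0077
gripper_force: 55.0
t 7.4 p [0.4825 0.3358 0.0246] yaw 107.23 z [ 0.0024 -0.0015 -1.    ] F [ 2.  -6.9  5.4] M [-1.16 -0.32  0.  ] gap 0.0077 g 55.0
time: 7.8
tool_pos: [0.4825, 0.3359, 0.0246]
eef_rot: [[-0.296, 0.955, 0.003], [0.955, 0.296, -0.004], [-0.004, 0.001, -1.0]]
contact_force: [2.8, -13.2, 8.2]
finger_gap: 0.0075
gripper_force: 55.0
t 7.8 p [0.4825 0.3359 0.0246] yaw 107.23 z [ 0.0027 -0.0036 -1.    ] F [  2.8 -13.2   8.2] M [-1.94 -0.47 -0.03] gap 0.0075 g 55.0
```

It stopped against the side board, but the small Mz means contact is at the upstand end. I'll turn it slightly counter-clockwise and watch the moment.

```bash
for i in 1; do python3 -m handwheel '{"hand":[0,0,0],"dp":[[-0.05,0,0],[-0.05,0,0],[-0.05,0,0]],"rotation":[[0,0,-0.2],[0,0,-0.4],[0,0,-0.4]]}' 60 >/dev/null; python3 st.py
python3 -m handwheel '{"hand":[0,0,0],"dp":[[0,0,0],[0,0,0],[0,0,0]],"rotation":[[0,0,-0.2],[0,0,-0.4],[0,0,-0.4]]}' 60 >/dev/null; python3 st.py;done
```

```text
t 8.1 p [0.4827 0.3359 0.0246] yaw 107.6 z [ 0.0028 -0.0025 -1.    ] F [  2.9 -10.5   6.3] M [-1.66 -0.51 -0.14] gap 0.0076 g 60.0
t 8.4 p [0.483  0.336  0.0246] yaw 107.99 z [ 0.0035 -0.0022 -1.    ] F [  4.1 -10.6   4.9] M [-1.59 -0.76 -0.23] gap 0.0077 g 60.0
```

```bash
cat >> st.py <<'E'
b=np.load("pose.npy")[0]; D=R.from_euler('z',np.radians(17.2)).as_matrix()
print("board xy mm",(D.T[:2,:2]@(p[:2]-b[:2])*1000).round(2),"Fboard",(D.T@np.array(s["contact_force"])).round(1))
E
for i in 1; do python3 -m handwheel '{"hand":[0,0,0],"dp":[[0,0,0],[0,0,0],[0,0,0]],"rotation":[[0,0,-0.2],[0,0,-0.4],[0,0,-0.4]]}' 60 >/dev/null; python3 st.py
python3 -m handwheel '{"hand":[0,0,0],"dp":[[0,0,0],[0,0,0],[0,0,0]],"rotation":[[0,0,-0.2],[0,0,-0.4],[0,0,-0.4]]}' 60 >/dev/null; python3 st.py;done
```

```text
t 8.7 p [0.4832 0.3361 0.0245] yaw 108.38 z [ 0.004  -0.0019 -1.    ] F [  5.9 -10.2   3.9] M [-1.49 -0.89 -0.31] gap 0.0074 g 60.1
board xy mm [-66.68  16.  ] Fboard [  2.6 -11.5   3.9]
t 9.0 p [0.4833 0.3361 0.0245] yaw 108.75 z [ 0.004  -0.0018 -1.    ] F [  4.9 -10.1   4.1] M [-1.51 -0.88 -0.5 ] gap 0.0074 g 60.1
board xy mm [-66.63  15.99] Fboard [  1.7 -11.1   4.1]
```

Mz is growing while y stays put, so I can't tell whether the strip or just the grip is turning. One look from the side.

Run:
```python
from h import *
C=cams(); b=np.load("pose.npy")[0]
a=C["side"]["pixels"][215:289,222:322,::-1]
cv2.imwrite("pics/w1.png",cv2.resize(a,None,fx=8,fy=8,interpolation=cv2.INTER_CUBIC))
for yaw in (17.2,18.7):
  r=R.from_euler('z',np.radians(yaw)).as_matrix(); D=R.from_euler('z',b[2]).as_matrix()
  tcp=np.array([.4833,.3361,.018])
  for P in [(37.5,75,4),(37.5,-75,4),(-37.5,75,32),(-37.5,-75,32)]:
    w=tcp+r@(np.array(P)/1000+[.0335,0.002,0]); uv=proj(C["side"],[w])[0]; print(yaw,P,((uv-[222,215]+.5)*8-.5).round(0))
for P in [(20,85,16),(20,-85,16),(-100,93,26),(100,93,26)]:
  w=np.array([b[0],b[1],.018])+D@(np.array(P)/1000); uv=proj(C["side"],[w])[0]; print("board",P,((uv-[222,215]+.5)*8-.5).round(0))
```

```text
17.2 (37.5, 75, 4) [382. 536.]
17.2 (37.5, -75, 4) [406. 169.]
17.2 (-37.5, 75, 32) [648. 466.]
17.2 (-37.5, -75, 32) [643. 100.]
18.7 (37.5, 75, 4) [389. 541.]
18.7 (37.5, -75, 4) [400. 173.]
18.7 (-37.5, 75, 32) [656. 465.]
18.7 (-37.5, -75, 32) [637. 100.]
board (20, 85, 16) [326. 487.]
board (20, -85, 16) [360.  82.]
board (-100, 93, 26) [754. 479.]
board (100, 93, 26) [ 33. 488.]
```

View pics/w1.png

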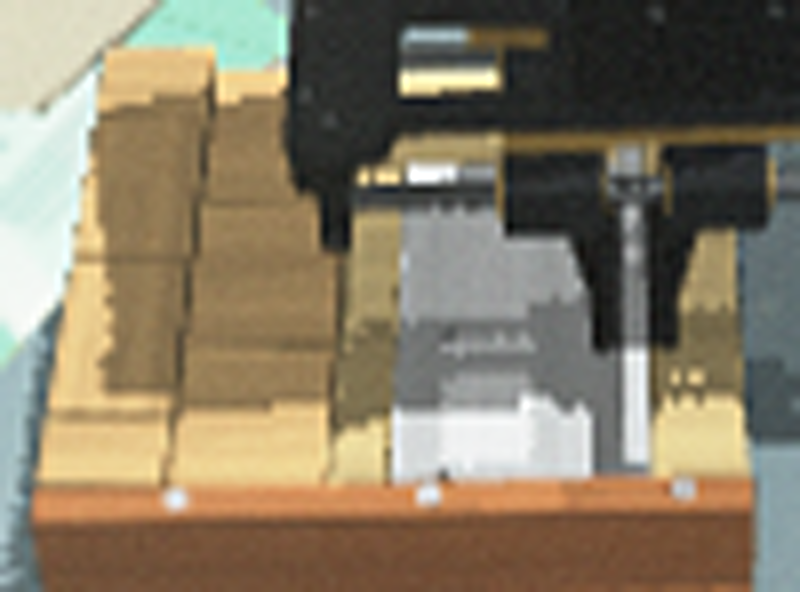

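The image suggests the strip's front edge, (393,480) to (402,180), is turned relative to the shingle edge, (333,480) to (350,250). Reading pixels by eye is too coarse for this, so I'll refine the board yaw by subpixel line fits on the first pictures.

```bash
cat > ln.py <<'E'
from h import *
def back(c,uv,z):
    n=cv2.undistortPoints(np.array(uv,float)[:,None],np.array(c["camera_matrix"]),np.array(c["dist_coeffs"]))[:,0]
    d=(np.array(c["orientation"])@np.c_[n[:,0],-n[:,1],-np.ones(len(n))].T).T; e=np.array(c["eye"])
    return e+d*((z-e[2])/d[:,2])[:,None]
def edge(img,c,Pw,z,w=3.5,lo=.08,hi=.92):
    g=cv2.GaussianBlur(img.astype(np.float32),(0,0),.7)
    a,b=proj(c,Pw); t=(b-a)/np.linalg.norm(b-a); n=np.array([-t[1],t[0]]); pts=[]
    o=np.arange(-w,w+.01,.1)
    for s in np.linspace(lo,hi,60):
        q=a+(b-a)*s+o[:,None]*n
        v=cv2.remap(g,q[:,0].astype(np.float32)[None],q[:,1].astype(np.float32)[None],cv2.INTER_LINEAR)[0]
        d=np.linalg.norm(np.gradient(v,axis=0),axis=1); k=d.argmax(); 
        m=slice(max(0,k-6),k+7); pts.append(a+(b-a)*s+n*(o[m]*d[m]).sum()/d[m].sum())
    W=back(c,np.array(pts),z)[:,:2]
    vx,vy,x0,y0=cv2.fitLine(W.astype(np.float32),cv2.DIST_HUBER,0,.001,.001).ravel()
    r=(W-[x0,y0])@[-vy,vx]
    return np.degrees(np.arctan2(vy,vx))%90, np.median(abs(r))*1000,(x0,y0)
E
python3 - <<'E'
from ln import *
C=cams(); b,s=np.load("pose.npy")
I={n:cv2.imread(f"pics/{n}0.png") for n in C}
def W(f,P,z0): return [[*(f[:2]+R.from_euler('z',f[2]).as_matrix()[:2,:2]@(np.array(p[:2])/1000)),p[2]/1000+z0] for p in P]
E=[("near deck",[(-100,-105,0),(-100,90,0)]),("right deck",[(-100,-105,0),(15,-105,0)]),("shingle",[(20,-90,16),(20,88,16)]),("sb outer top",[(-100,105,26),(100,105,26)]),("sb inner top",[(-100,93,26),(100,93,26)])]
for nm,P in E:
    for n in C:
        w=W(b,P,.018); a,r,_=edge(I[n],C[n],w,w[0][2]); print(nm,n,round(a,2),"res",round(r,2))
for nm,P in [("front",[(37.5,75,4),(37.5,-75,4)]),("left",[(37.5,75,4),(-30,75,4)])]:
    for n in C:
        w=W(s,P,0); a,r,_=edge(I[n],C[n],w,w[0][2]); print("strip",nm,n,round(a,2),"res",round(r,2))
E
```

```text
near deck top 17.98 res 0.6
near deck side 17.98 res 0.41
right deck top 17.49 res 0.7
right deck side 16.39 res 0.51
shingle top 17.81 res 0.49
shingle side 17.72 res 0.61
sb outer top top 17.58 res 0.79
sb outer top side 17.89 res 0.89
sb inner top top 18.29 res 0.74
sb inner top side 19.84 res 4.08
strip front top 87.28 res 0.78
strip front side 87.46 res 0.34
strip left top 88.32 res 0.55
strip left side 87.62 res 0.77
```

```bash
cat > sy.py <<'E'
from ln import *
from rig import sensors
def run():
    C=cams(); s=sensors.get_state(); p=np.array(s["tool_pos"]); Rm=np.array(s["eef_rot"])
    yaw=np.arctan2(Rm[1,0],Rm[0,0])-np.pi/2; r=R.from_euler('z',yaw).as_matrix()
    base=np.array([p[0],p[1],.018]); I=C["side"]["pixels"]
    for nm,P,w in [("front",[(37.5,68,4),(37.5,-30,4)],3),("ups outer top",[(-37.5,75,32),(-37.5,25,32)],2),("ups inner top",[(-29.5,75,32),(-29.5,25,32)],2)]:
        Q=[base+r@(np.array(q)/1000+[.0335,.002,0]) for q in P]
        a,res,x=edge(I,C["side"],Q,Q[0][2],w); l=r.T[:2,:2]@(np.array(x)-p[:2])
        print(nm,"strip yaw",round(a,2)if a<45 else round(a-90,2),"res",round(res,2),"dx from TCP mm",round(l[0]*1000,1))
    print("tool yaw-90",np.degrees(yaw).round(2))
run()
E
python3 sy.py
```

```text
front strip yaw 17.53 res 0.46 dx from TCP mm 70.6
ups outer top strip yaw 17.27 res 0.18 dx from TCP mm -2.6
ups inner top strip yaw 17.23 res 0.23 dx from TCP mm 4.1
tool yaw-90 18.75
```

The strip itself is at about 17.4–17.5°, against a board yaw of about 17.8°. It's flush, and only the grip twisted. I'll turn the tool back 1° and slide up the board.

```bash
python3 -m handwheel '{"hand":[0,0,0],"dp":[[0,0,0],[0,0,0],[0,0,0]],"rotation":[[0,0,0.5],[0,0,0.9],[0,0,0.9]]}' 60 >/dev/null; python3 st.py
python3 -m handwheel '{"hand":[0,0,0,0,0,0],"dp":[[0,0.2,0],[0,0.5,0],[0,0.8,0],[0,1.1,0],[0,1.4,0],[0,1.4,0]],"rotation":[[0,0,0],[0,0,0],[0,0,0],[0,0,0],[0,0,0],[0,0,0]]}' 60 >/dev/null; python3 st.py; python3 sy.py
```

```text
t 9.6 p [0.4832 0.3361 0.0246] yaw 107.89 z [ 0.004  -0.0021 -1.    ] F [ 5.5 -9.8  4.4] M [-1.5  -0.87 -0.09] gap 0.0079 g 60.0
board xy mm [-66.71  16.  ] Fboard [  2.4 -11.    4.4]
t 10.2 p [0.4925 0.339  0.0245] yaw 107.94 z [-0.0047 -0.006  -1.    ] F [-10.3 -16.4  19.4] M [-2.46  1.53 -0.04] gap 0.0077 g 60.0
board xy mm [-56.92  16.07] Fboard [-14.7 -12.6  19.4]
front strip yaw 19.54 res 0.47 dx from TCP mm 71.1
ups outer top strip yaw 17.15 res 0.12 dx from TCP mm -4.0
ups inner top strip yaw 17.3 res 0.31 dx from TCP mm 2.9
tool yaw-90 17.94
```

Friction is high (Fz 19 N, side 13 N), so I'll ease both pushes and carry on.

```bash
python3 -m handwheel '{"hand":[0,0,0,0,0],"dp":[[-0.05,0,-0.05],[-0.1,0.1,-0.08],[-0.1,0.3,-0.1],[-0.1,0.6,-0.1],[-0.1,0.6,-0.1]],"rotation":[[0,0,0],[0,0,0],[0,0,0],[0,0,0],[0,0,0]]}' 60 >/dev/null; python3 st.py
```

```text
t 10.8 p [0.4993 0.3412 0.0245] yaw 107.93 z [-0.0023 -0.0033 -1.    ] F [-3.4 -9.5  8. ] M [-1.35  0.5  -0.04] gap 0.0074 g 60.0
board xy mm [-49.75  16.12] Fboard [-6.  -8.1  8. ]
```

```bash
python3 -m handwheel '{"hand":[0,0,0,0,0,0,0],"dp":[[0,0.3,0],[0,0.6,0],[0,0.9,0],[0,1.2,0],[0,1.5,0],[0,1.8,0],[0,1.8,0]],"rotation":[[0,0,0],[0,0,0],[0,0,0],[0,0,0],[0,0,0],[0,0,0],[0,0,0]]}' 60 >/dev/null; python3 st.py
```

```text
t 11.5 p [0.5167 0.3468 0.0246] yaw 107.92 z [-0.0021 -0.0032 -1.    ] F [-3.4 -7.9  6.1] M [-1.29  0.39 -0.01] gap 0.0079 g 60.0
board xy mm [-31.56  16.33] Fboard [-5.6 -6.5  6.1]
```

```bash
python3 -m handwheel '{"hand":[0,0,0,0,0],"dp":[[0,0.2,0],[0,0.4,0],[0,0.5,0],[0,0.6,0],[0,0.6,0]],"rotation":[[0,0,0],[0,0,0],[0,0,0],[0,0,0],[0,0,0]]}' 60 >/dev/null; python3 st.py
python3 -m handwheel '{"hand":[0,0,0,0],"dp":[[0,0.1,0],[0,0.2,0],[0,0.3,0],[0,0.3,0]],"rotation":[[0,0,0],[0,0,0],[0,0,0],[0,0,0]]}' 60 >/dev/null; python3 st.py
```

```text
t 12.0 p [0.5219 0.3485 0.0246] yaw 107.92 z [-0.0028 -0.0035 -1.    ] F [-4.9 -9.3  7.8] M [-1.33  0.67  0.01] gap 0.0076 g 60.0
board xy mm [-26.05  16.4 ] Fboard [-7.4 -7.5  7.8]
t 12.4 p [0.5247 0.3494 0.0245] yaw 107.92 z [-0.0029 -0.0035 -1.    ] F [-4.6 -9.2  8.7] M [-1.4   0.62 -0.01] gap 0.0077 g 60.0
board xy mm [-23.07  16.41] Fboard [-7.1 -7.4  8.7]
```

Front edge is at about 48 by estimate. Continue until it stops hard.

```bash
python3 -m handwheel '{"hand":[0,0,0,0],"dp":[[0,0.1,0],[0,0.2,0],[0,0.2,0],[0,0.2,0]],"rotation":[[0,0,0],[0,0,0],[0,0,0],[0,0,0]]}' 60 >/dev/null; python3 st.py
python3 -m handwheel '{"hand":[0,0,0,0],"dp":[[0,0.1,0],[0,0.2,0],[0,0.2,0],[0,0.2,0]],"rotation":[[0,0,0],[0,0,0],[0,0,0],[0,0,0]]}' 60 >/dev/null; python3 st.py
```

```text
t 12.8 p [0.5258 0.3497 0.0246] yaw 107.92 z [-0.0047 -0.0043 -1.    ] F [ -8.3 -10.4  10.5] M [-1.57  1.11 -0.05] gap 0.0077 g 60.0
board xy mm [-22.01  16.41] Fboard [-11.   -7.5  10.5]
t 13.2 p [0.5257 0.3497 0.0245] yaw 107.94 z [-0.0088 -0.0062 -0.9999] F [-16.7 -14.1  18.1] M [-2.01  2.23 -0.01] gap 0.0081 g 60.1
board xy mm [-22.08  16.42] Fboard [-20.1  -8.6  18.1]
```

It has stopped against the batten: x is unchanged while the push went from 11 to 20 N. I'll ease the push slightly, level the tool and press down harder.

```bash
python3 -m handwheel '{"hand":[0,0,0,0,0],"dp":[[0,-0.1,0],[0,-0.1,0.05],[0,-0.1,0.1],[0,-0.1,0.1],[0,-0.1,0.1]],"rotation":[[-0.2,0,0],[-0.4,0,0],[-0.4,0,0],[-0.4,0,0],[-0.4,0,0]]}' 60 >/dev/null; python3 st.py; python3 sy.py
python3 - <<'E'
from h import *
C=cams()
a=C["side"]["pixels"][205:300,215:330,::-1]
a=cv2.resize(a,None,fx=6,fy=6,interpolation=cv2.INTER_CUBIC)
cv2.imwrite("pics/fin.png",a)
E
```

```text
t 13.7 p [0.5258 0.3497 0.0245] yaw 107.94 z [-1.0e-04 -3.2e-03 -1.0e+00] F [-14.3 -13.8  19.8] M [-2.13  2.37 -0.08] gap 0.0075 g 60.0
board xy mm [-21.98  16.44] Fboard [-17.8  -8.9  19.8]
front strip yaw 24.86 res 3.71 dx from TCP mm 71.5
ups outer top strip yaw 18.43 res 0.25 dx from TCP mm -3.0
ups inner top strip yaw 17.33 res 0.45 dx from TCP mm 3.5
tool yaw-90 17.93
```

View pics/fin.png

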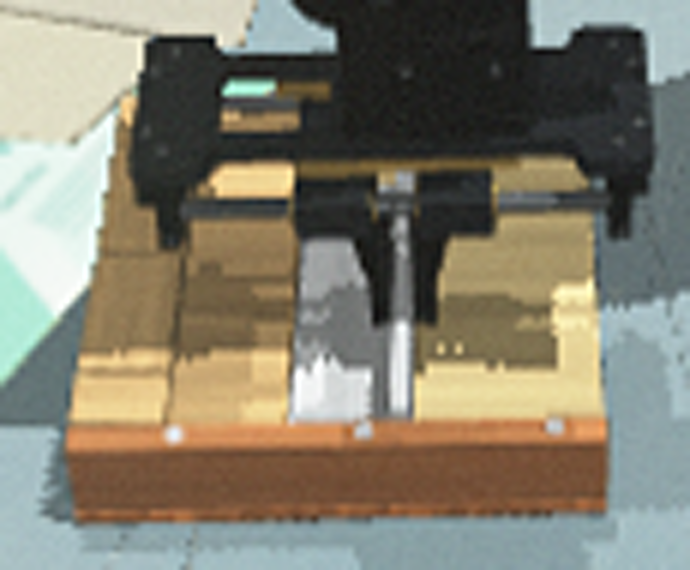

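The strip is tucked under the shingles, whose edge at (293,235–418) is lying down. Its left end is against the side board at about (290–410,418), the tool is level, and it is pressed down with about 20 N.

```bash
python3 -c "
from rig import arm; print(arm.hand_in())"; python3 st.py
```

```text
the job is handed in; nothing more can be done
None
the job is handed in; nothing more can be done
```

I handed the job in with the strip tucked under the shingles, stopped against the batten and flush to the side board. It was still gripped and pressed down with about 20 N at roughly 14 s. The shingles looked flat in the last picture, and no judging result came back.

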